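# Let the pellet press down and shut its release valve

### The job

The pellet in the hydraulic press is done. Crack the release valve open a little, by its T-handle, so that the ram with the die on it sinks slowly and steadily all the way down (five seconds or more for the whole stroke, never a drop); then screw the valve shut again until it is finger-tight on its seat, not wrenched, and let go. Keep off the ram and the die, and leave the other things on the bench as they stand.

Things in the scene. Friction and masses are not known exactly. Their poses are not given: they have to be found in the camera images.
- valve_bar (a point): Release valve handle, front right of the press: a plain steel T-handle, a flat bar 64 mm long (this point's x axis), 12 mm thick, 16 mm high, on an upright 10 mm spindle. This point: centre of the bar, on the spindle's axis, 137 mm above the table, z up; it only turns about that axis. Below the bar: 16 mm of bare spindle, then a brass gland nut 26 mm across.
- valve (a joint): Release valve angle (rad), growing as the handle turns anticlockwise from above, which opens it. It starts nipped shut, between -0.05 and 0.1. It cracks at an angle that differs each time, 0.15 to 0.8. It drags at 0.1 to 0.3 N m both ways and stays where it is left. Turned clockwise past its start it meets its seat between -0.08 and -0.55. End stops -0.95 and 1.6.
- ram (a joint): How far the ram has come down (m): 0 raised (to within 1 mm, as at the start), 0.022 fully down on its stop. It stands still until the valve is cracked; beyond the cracking angle it sinks at 3 to 4 mm/s for each further 0.1 rad, settling to a new speed within 1 s, and stops again when the valve is turned back. More than 7 mm/s is a drop.
- platen_top (a point): Centre of the top of the ram's round platen (68 mm across, 10 mm thick), between the press's two columns, on which the die stands; 150 mm above the table when raised, 128 mm when down.
- die_center (a point): Half-way up the pellet die (70 mm tall, steel, foot 48 mm across), loose on the platen, its plunger 1 mm under the screw's anvil at the start. It rides down with the ram.
- press: Hydraulic pellet press, fixed: white housing 190 mm deep (x), 400 wide (y), 90 high. Origin: centre of its underside; x away from the operator, y to its left. In its frame (mm): valve axis at x -35, y -100 over a 44 mm square block 102 high; ram axis x 0, y 95; tower 65 deep, y 7 to 183, with handwheel to 390 high; pump stub x 55, y -162, 154 high.
- needle: The valve's needle inside the housing, unseen, turning with the handle. Once it is on its seat the resistance at the handle climbs steeply above the drag, by about 9 N m per rad: finger-tight is 0.45 to 0.9 N m at the handle; over 1 N m is wrenched and marks the seat. Let go, it stays on the seat.
- seat: The needle's seat inside the housing, unseen. It is worn, so the angle at which the needle meets it differs each time and must be felt.
- collar_mid (a point): Steel extraction collar (48 mm across, 28 mm high), loose on the press's deck, behind and left of the valve; its centre.
- mortar_mid (a point): White mortar bowl (84 mm across, 40 mm high), loose, in front of the press; its centre.
- jar_mid (a point): Amber jar with white cap (56 mm across, 75 mm high), loose; its centre.
- spatula_mid (a point): Narrow steel powder spatula (190 mm long, 5 mm thick), loose, lying flat in front of the press; its middle.
- pump_bar_mid (a point): The pump's lever bar with black grip (280 mm long), loose, lying at the right of the press.
- beaker_mid (a point): Small glass beaker (60 mm across, 70 mm high), loose, left of the press; its centre.
- spare_die_mid (a point): Spare die (44 mm across, 38 mm high), loose, left of the press; its centre.
Not all that is in view belongs to the job. Leave any purple or turquoise look-alike of the part that bears die_center alone.

How it is judged:
On the way, in this order (a step that is already met when the one before it is completed fails the run):
1. the ram has come all the way down (value of joint ram above 0.0205 m), for 0.2 s.
2. the valve has been screwed finger-tight on its seat (contact force between needle and seat above 9 N), for 0.1 s.
At the end, for the whole second after the job is handed in: The ram is fully down (at least 20.5 of its 22 mm), the valve is shut and rests on its seat after having been tightened to at least finger-tight (about 0.4 N m at the handle), the handle is at rest and let go, and the die stands upright on the platen within 12 mm of its middle (value of joint ram above 0.0205 m and contact force between needle and seat above 1 N and velocity of joint valve between -0.05 and 0.05 rad/s and horizontal distance between die_center and platen_top below 0.012 m and angle between die_center's own z axis and vertical below 0.1 rad); the robot touches nothing.
It fails at once if the ram drops: it sinks faster than 7 mm/s (velocity of joint ram above 0.007 m/s).
It fails at once if the valve is wrenched: the needle is forced on its seat with 0.9 N m or more (over 1 N m at the handle) (contact force between needle and seat above 50 N).
It fails at once if the robot touches the ram or the die (contact force between any of the fingers, the arm and ram above 2 N or contact force between any of the fingers, the arm and die above 1 N).
It fails at once if something else on the bench is moved by more than 15 mm (distance of any of collar_mid, mortar_mid, jar_mid, spatula_mid, pump_bar_mid, beaker_mid, spare_die_mid from where it was at the start of the episode above 0.015 m).
It also fails if it takes over 72 s, if anything falls off the work surface, if the arm or the gripper's body presses on something with over 40 N, if the wrist force passes 120 N, or if a joint passes its speed limit or range.

### The arm

A 6-joint arm with a two-finger parallel gripper is mounted at the origin on the work surface. World frame = base frame: x ahead of the robot, y to its left, z up, the work surface at z = 0. Lengths are in m, angles in rad, forces in N, time in s.
With the tool pointing down it reaches from about 0.3 to 0.775 m from the base axis. Payload 14.6 kg.
Tool frame: the origin (TCP) lies on the centre line of the jaws, within the pads' length; the fingertips stand 19 mm ahead of it and the grasp point (between the pads) is the TCP; z points along the fingers, y is the direction in which the jaws open and shut (so a half turn about z gives the same grasp; the last joint's range is limited). The gripper opens to 94 mm and grips with 3 to 60 N. Pads are 16 mm wide; open, the fingers measure 119 mm over their backs; the gripper's body (75 mm by 177 mm) begins 78 mm behind the grasp point.
Start: joints at [1.042, 0.3, 1.521, -0, 1.321, -0.067], TCP at [0.245, 0.492, 0.224] pointing down, gripper open.
Joint ranges: [-3.03, 3.03], [-0.79, 2.21], [0.23, 2.52], [-1.04, 4.18], [0, 3.07], [-2.55, 2.55]. Speed limits (rad/s): [2.22, 2.22, 2.57, 3.14, 3.14, 3.14].

### API

Orientations are given as [roll, pitch, yaw] about the fixed x, y, z axes, in that order (R = Rz(yaw) Ry(pitch) Rx(roll)).
In Python, from station import ctrl gives the robot as it stands. The module is installed in compiled form; this text tells all that it offers.
- The arm moves only by the shell command python3 -m creep 'ROWS' [FORCE]. ROWS is a JSON object of lists of equal length, an entry for each row: "translation": the shift along the world's x, y, z in mm, a list of three; "yaw": the turn about the world's z in rad; "gripper": the closure in counts, from 0 (fully open) to 255 (shut). A call has 1 to 5 rows; each row is the pose to reach, as a shift and turn from the pose measured when the call began; what a row does not reach only later rows make up. A row lasts 1/12 s, in which the tool goes at most 41.7 mm and 7.16 degrees, less where a joint would pass 70% of its speed; a pose out of reach is approached as far as the arm can. A call with a gripper value outside its range is refused whole. The fingers move at their own pace and stop on an object; FORCE is the grip in N (left out, the last holds). Time passes only in rows, so rows that repeat a pose let the fingers close. It gives the time, the measured TCP pose, the force and the opening at its end, in the units of the state.
- ctrl.get_obs(): the state, without advancing time (a new reading comes with each control period).
- ctrl.camera(name): name is "scene" or "top" or "wrist"; returns a dict with "pixels" (400x640x3 uint8, red, green, blue), "depth" (400x640 float32, m along the optical axis (not along the pixel's ray), 0 where there is no reading), "fx", "fy", "cx", "cy" (pixels), "R" (3x3) and "t" (3): a world point X has camera coordinates R X + t; the wrist camera has in their place "tool_from_camera" (4x4, takes a point from camera to tool coordinates, whose origin is the TCP and whose axes are the flange's). Camera axes: x right, y down, z forward; pixel columns grow to the right and rows downward; lengths in m; the calibration is good to about 2 mm. A picture is of the moment at which its call begins: read the wrist's pose just before it.
- ctrl.hand_in(): hands the job in, once; it reports no verdict.
The state is a dict: "time_s": time; "qpos": joint angles; "joint_vel": joint speeds; "tau": joint torques, N m; "ee_pos": TCP position; "eef_rot": TCP orientation; "force": force on the tool from outside, world axes, zero at the start; "moment": the same for the moment, N m; "grip_width": finger opening in m.
Only numpy, scipy, OpenCV 4.12 (cv2) and the standard library are available. Lean on these libraries where they do the work, as an engineer would, in place of code of your own. Each camera call takes 0.05 s, during which the arm holds its last target. There are 200 camera calls.

## Working session

There is one attempt and no reset: what is moved stays moved. The work goes in short steps, Python scripts to look and compute and a shell command to move; the robot and the scene stay as the last step left them, time stands still between calls to the robot, and variables do not carry over. Pictures are saved under pics/ and viewed, about 8 in all and at most 12, crops included, and the job is handed in when it is done.

```bash
mkdir -p pics; cat > h.py <<'E'
import numpy as np, cv2
from station import ctrl
def snap(n,f):
    c=ctrl.camera(n); np.savez('pics/'+f+'.npz',**c); cv2.imwrite('pics/'+f+'.png',c['pixels'][:,:,::-1]); return c
def cloud(c):
    v,u=np.mgrid[0:400,0:640]; d=c['depth']
    P=np.stack([(u-c['cx'])/c['fx']*d,(v-c['cy'])/c['fy']*d,d],-1)
    return (P-c['t'])@c['R']
E
python3 - <<'E'
from h import *
o=ctrl.get_obs(); print({k:np.round(v,3) for k,v in o.items()})
a=snap('top','top1'); b=snap('scene','scene1')
cv2.imwrite('pics/both.png',cv2.resize(np.vstack([a['pixels'],b['pixels']])[:,:,::-1],(480,600)))
for c in(a,b): print(np.round(c['t'],3),np.round(c['R'],2).tolist(),c['fx'])
E
```

```text
{'time_s': np.float64(0.0), 'qpos': array([ 1.042,  0.3  ,  1.522,  0.   ,  1.321, -0.067]), 'joint_vel': array([0.001, 0.   , 0.001, 0.001, 0.001, 0.   ]), 'tau': array([-0.0000e+00, -5.3182e+01, -3.5272e+01,  7.1000e-02,  2.4000e-02,
       -0.0000e+00]), 'ee_pos': array([0.245, 0.492, 0.224]), 'eef_rot': array([-3.14, -0.  ,  2.68]), 'force': array([0.29 , 0.275, 0.151]), 'moment': array([-0.013, -0.072, -0.026]), 'grip_width': np.float64(0.094)}
[0.077 0.6   1.081] [[-0.01, -1.0, -0.02], [-0.99, 0.01, -0.14], [0.14, 0.02, -0.99]] 473.0966629780117
[-0.585 -0.06   1.34 ] [[0.9, 0.45, 0.01], [0.32, -0.61, -0.72], [-0.31, 0.65, -0.69]] 504.5058807826472
```

View pics/top1.png

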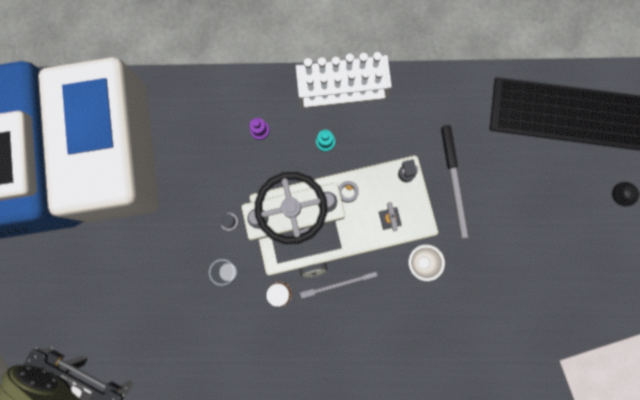

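View pics/scene1.png

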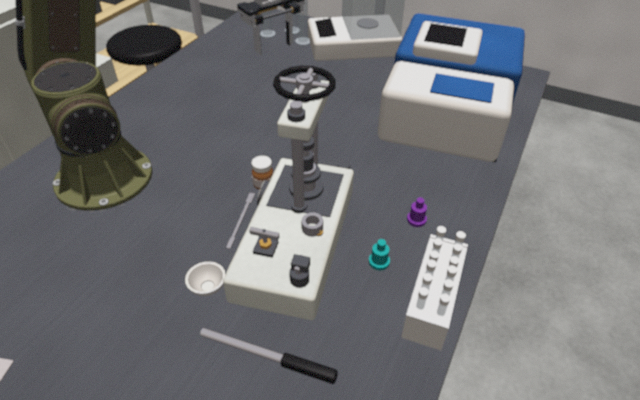

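Top view: the T-handle is at about (391,216), its bar nearly along image rows (world x); the handwheel and tower are at (290,207), collar (347,191), pump stub (408,172), mortar (427,262). Scene view: handle at (264,236). I'll measure it from depth.

```bash
cat > m.py <<'E'
from h import *
for n,(u0,v0,u1,v1) in (('top1',(365,190,415,240)),('scene1',(235,215,295,262))):
    c=dict(np.load(f'pics/{n}.npz')); P=cloud(c)
    m=np.zeros((400,640),bool); m[v0:v1,u0:u1]=1
    z=P[...,2]; s=P[m&(z>.128)&(z<.155)]; print(n,len(s))
    r=cv2.minAreaRect((s[:,:2]*1000).astype(np.float32)); print(r, s[:,2].max())
    w,V=np.linalg.eigh(np.cov(s[:,:2].T)); print(np.median(s,0).round(4),s.mean(0).round(4),'ang',np.arctan(V[1,1]/V[0,1]),np.sqrt(w))
    m[:]=0
    d=P[(z>.08)&(z<.1)&(P[...,0]>.3)&(P[...,0]<.75)&(abs(P[...,1])<.4)]
    print(cv2.minAreaRect((d[:,:2]*1000).astype(np.float32)),len(d))
E
python3 m.py; python3 - <<'E'
import cv2,numpy as np
t=cv2.imread('pics/top1.png')[150:280,330:460]; s=cv2.imread('pics/scene1.png')[190:320,200:330]
cv2.imwrite('pics/crop1.png',np.hstack([cv2.resize(x,(400,400),interpolation=cv2.INTER_CUBIC) for x in(t,s)]))
E
```

```text
top1 177
((552.619873046875, -80.55493927001953), (63.96126937866211, 11.900016784667969), 11.043973922729492) 0.1505901308043224
[ 0.5524 -0.0804  0.1439] [ 0.5522 -0.0802  0.1437] ang 0.19062800394176255 [0.00352147 0.01834762]
((542.8382568359375, 19.038436889648438), (236.56478881835938, 400.6394958496094), 13.750883102416992) 9441
scene1 262
((593.3118896484375, -92.504638671875), (37.05842971801758, 133.3815155029297), 72.63165283203125) 0.15490783199595962
[ 0.5604 -0.0838  0.141 ] [ 0.5637 -0.0857  0.1401] ang -0.21454392171662615 [0.00906207 0.02817221]
((562.6161499023438, 21.509613037109375), (204.01641845703125, 399.841552734375), 13.278912544250488) 8983
```

View pics/crop1.png

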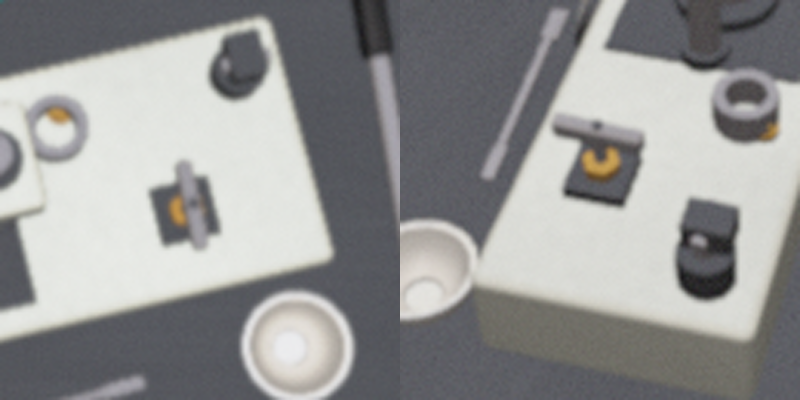

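The valve bar is at (0.5525, -0.0805) with yaw about 0.19. I'll come round in front of the press, well away from the tower, and turn to yaw 0.19 on the way.

```bash
python3 -m creep '{"translation":[[8,-38,5],[16,-76,10],[24,-114,15],[32,-152,20],[40,-190,20]],"yaw":[-0.12,-0.24,-0.36,-0.48,-0.6],"gripper":[0,0,0,0,0]}' 
python3 -m creep '{"translation":[[8,-38,0],[16,-76,0],[24,-114,0],[32,-152,0],[40,-190,0]],"yaw":[-0.12,-0.24,-0.36,-0.48,-0.6],"gripper":[0,0,0,0,0]}'
python3 -m creep '{"translation":[[8,-38,0],[16,-76,0],[24,-114,0],[32,-152,0],[40,-190,0]],"yaw":[-0.12,-0.24,-0.36,-0.48,-0.6],"gripper":[0,0,0,0,0]}'
python3 -c "
from h import *
o=ctrl.get_obs();print(o['ee_pos'],o['eef_rot'],o['qpos'],o['time_s'])"
```

```text
time_s: 0.52
ee_pos: [0.2849, 0.3006, 0.2444]
eef_rot: [-3.141, -0.0, 2.074]
force: [1.3, -0.2, 0.7]
grip_width: 0.0938
time_s: 0.93
ee_pos: [0.3246, 0.1089, 0.2444]
eef_rot: [3.142, -0.0, 1.469]
force: [0.6, 0.1, 0.3]
grip_width: 0.0939
time_s: 1.35
ee_pos: [0.3643, -0.0832, 0.2445]
eef_rot: [3.141, -0.0, 0.863]
force: [1.1, 0.7, 0.5]
grip_width: 0.0941
[ 0.36429477 -0.08317559  0.24451212] [ 3.14118024e+00 -4.64705442e-04  8.62675335e-01] [-3.22763020e-01 -1.25975359e-01  1.93628167e+00  2.83740444e-04
  1.33072951e+00  3.85290680e-01] 1.35
```

```bash
python3 -m creep '{"translation":[[30,0,0],[60,1,0],[90,2,0],[120,2,0],[150,2,0]],"yaw":[-0.12,-0.24,-0.36,-0.48,-0.6],"gripper":[0,0,0,0,0]}' 
python3 -m creep '{"translation":[[20,0,-10],[38,1,-20],[38,1,-20],[38,1,-20]],"yaw":[-0.07,-0.07,-0.07,-0.07],"gripper":[0,0,0,0]}'
python3 - <<'E'
from h import *
o=ctrl.get_obs();print(o['ee_pos'],o['eef_rot'],o['qpos'],o['force'],o['moment'])
w=snap('wrist','w1'); s=snap('scene','s2')
print(w['tool_from_camera'].round(3),w['fx'])
cv2.imwrite('pics/v1.png',cv2.resize(np.vstack([w['pixels'],s['pixels']])[:,:,::-1],(480,600)))
E
```

```text
time_s: 1.77
ee_pos: [0.5156, -0.0812, 0.244]
eef_rot: [3.142, 0.0, 0.256]
force: [-1.2, 0.5, 0.1]
grip_width: 0.0941
time_s: 2.1
ee_pos: [0.5534, -0.0801, 0.2229]
eef_rot: [-3.141, 0.002, 0.187]
force: [-0.0, -0.0, 0.2]
grip_width: 0.094
[ 0.55339931 -0.08006079  0.22287674] [-3.14082266e+00  2.28189319e-03  1.87083571e-01] [-2.09099430e-01  3.22915617e-01  1.49462873e+00 -1.75438344e-04
  1.32645059e+00  1.17465685e+00] [-0.03564789 -0.02660098  0.15949435] [-0.00053231  0.17923949 -0.0399602 ]
[[-0.001 -0.964 -0.265  0.076]
 [ 1.    -0.001 -0.    -0.001]
 [-0.    -0.265  0.964 -0.16 ]
 [ 0.     0.     0.     1.   ]] 293.17534657760496
```

View pics/v1.png

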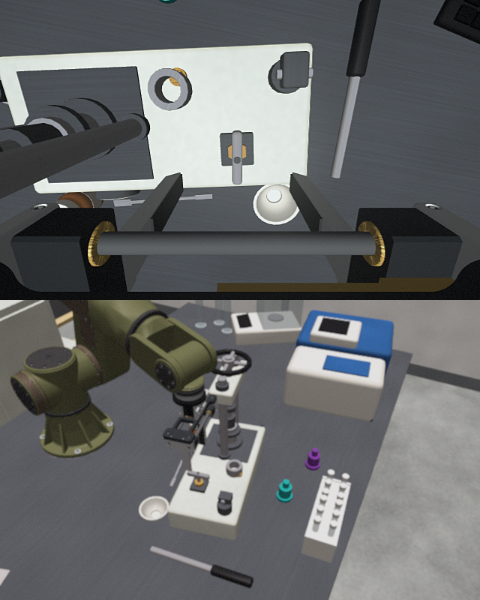

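The wrist view shows the handle at about (316,207) in full-resolution pixels, between the open jaws; the die and column are on the left at (60,180). In the scene view the die at (310,575) is still visible. I'll refine the bar's pose from the wrist depth.

```bash
cat >> h.py <<'E'
def wcloud(c,pos,rot):
    from scipy.spatial.transform import Rotation as Ro
    v,u=np.mgrid[0:400,0:640]; d=c['depth']
    P=np.stack([(u-c['cx'])/c['fx']*d,(v-c['cy'])/c['fy']*d,d],-1)
    T=c['tool_from_camera']; P=P@T[:3,:3].T+T[:3,3]
    return P@Ro.from_euler('xyz',rot).as_matrix().T+pos
E
python3 - <<'E'
from h import *
c=dict(np.load('pics/w1.npz')); P=wcloud(c,[.5534,-.08006,.22288],[-3.1408,.0023,.1871])
z=P[...,2]; m=(c['depth']>0)&(z>.135)&(z<.155)&(np.hypot(P[...,0]-.5525,P[...,1]+.0805)<.05)
m[235:]=0
s=P[m]; print(len(s),np.median(s,0)); v,u=np.nonzero(m); print(u.min(),u.max(),v.min(),v.max())
print(cv2.minAreaRect((s[:,:2]*1000).astype(np.float32)))
E
```

```text
838 [ 0.56218855 -0.07822834  0.14449758]
309 322 174 234
((560.6270141601562, -78.49739837646484), (52.935367584228516, 11.470585823059082), 10.912947654724121)
```

The three estimates agree within 2 mm and I'm already above the bar. Going down to z ≈ 0.141 and closing.

```bash
python3 -m creep '{"translation":[[0,0,-25],[0,0,-50],[0,0,-70],[0,0,-82],[0,0,-82]],"yaw":[0,0,0,0,0],"gripper":[0,0,0,0,0]}' 
python3 -m creep '{"translation":[[0,0,0],[0,0,0],[0,0,0],[0,0,0],[0,0,0]],"yaw":[0,0,0,0,0],"gripper":[255,255,255,255,255]}' 30
python3 -m creep '{"translation":[[0,0,0],[0,0,0],[0,0,0],[0,0,0],[0,0,0]],"yaw":[0,0,0,0,0],"gripper":[255,255,255,255,255]}' 45
cat > st.py <<'E'
from h import *
import sys,glob
o=ctrl.get_obs();print('t',o['time_s'],o['ee_pos'].round(4),o['eef_rot'].round(3),'F',o['force'].round(1),'M',o['moment'].round(2),'w',round(float(o['grip_width']),4))
for n in sys.argv[1:2]: snap('scene',n); snap('wrist',n+'w')
E
python3 st.py g1; python3 -c "
import cv2,numpy as np
a=cv2.imread('pics/g1.png');b=cv2.imread('pics/g1w.png')
cv2.imwrite('pics/v2.png',np.vstack([cv2.resize(b,(480,300)),cv2.resize(a[80:270,200:440],(379,300)).copy() if 0 else cv2.resize(a[100:250,220:460],(480,300))]))"
```

```text
time_s: 2.62
ee_pos: [0.5519, -0.0802, 0.1409]
eef_rot: [-3.141, 0.003, 0.187]
force: [0.0, 0.2, 0.0]
grip_width: 0.0943
time_s: 3.03
ee_pos: [0.5522, -0.0802, 0.1416]
eef_rot: [-3.141, 0.002, 0.187]
force: [-0.9, 0.4, -0.3]
grip_width: 0.0644
time_s: 3.45
ee_pos: [0.5522, -0.0802, 0.1416]
eef_rot: [-3.141, 0.002, 0.187]
force: [-0.0, 0.1, 0.7]
grip_width: 0.0308
t 3.45 [ 0.5522 -0.0802  0.1416] [-3.141e+00  2.000e-03  1.870e-01] F [-0.   0.1  0.7] M [0.03 0.13 0.02] w 0.0308
```

View pics/v2.png

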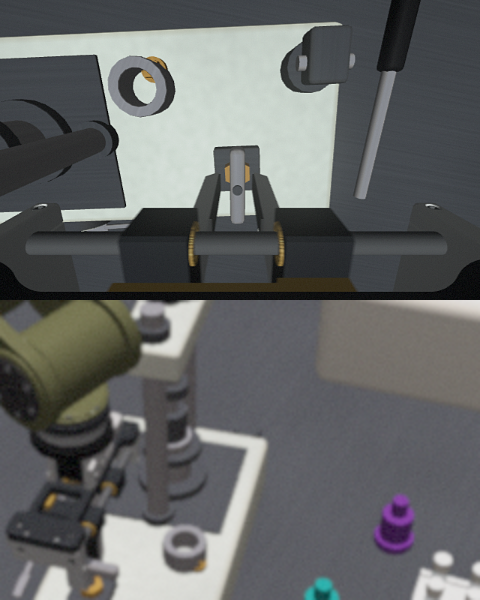

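The jaws straddle the bar with the spindle between them. The platen and die stay visible in the scene camera at about (307,187), so I can watch the ram there.

```bash
python3 -m creep '{"translation":[[0,0,0],[0,0,0],[0,0,0],[0,0,0],[0,0,0]],"yaw":[0,0,0,0,0],"gripper":[255,255,255,255,255]}' 45
cat > ram.py <<'E'
from h import *
import sys
# ram descent: depth + image shift of die/platen patch versus g1
def est(n):
    A=cv2.imread('pics/g1.png',0); B=cv2.imread(f'pics/{n}.png',0)
    T=cv2.Laplacian(cv2.GaussianBlur(A,(0,0),1),cv2.CV_32F)[135:203,308:325]; W=cv2.Laplacian(cv2.GaussianBlur(B,(0,0),1),cv2.CV_32F)[129:222,305:328]
    r=cv2.matchTemplate(W,T,cv2.TM_CCOEFF_NORMED); _,s,_,(x,y)=cv2.minMaxLoc(r)
    c=r[:,x]; d=0
    if 0<y<len(c)-1: d=(c[y-1]-c[y+1])/(2*(c[y-1]-2*c[y]+c[y+1]))
    return y+d-6,x-3,s
if __name__=='__main__':
    o=ctrl.get_obs();print('t %.2f'%o['time_s'],o['ee_pos'].round(4),'yaw %.3f'%o['eef_rot'][2],'F',o['force'].round(1),'M',o['moment'].round(2),'w %.4f'%o['grip_width'])
    n=sys.argv[1]; snap('scene',n); print('shift px %.2f %d score %.3f'%est(n))
E
python3 ram.py r0; python3 -c "
from h import *
c=np.load('pics/g1.npz')
for p in ([.541,.117,.15],[.541,.117,.128],[.541,.117,.22]):
  q=c['R']@p+c['t']; print(q[0]/q[2]*c['fx']+c['cx'],q[1]/q[2]*c['fy']+c['cy'])"
```

```text
time_s: 3.97
ee_pos: [0.5523, -0.081, 0.1415]
eef_rot: [3.141, 0.001, 0.186]
force: [1.9, -7.1, -1.0]
grip_width: 0.0113
t 3.97 [ 0.5523 -0.081   0.1415] yaw 0.186 F [ 1.9 -7.1 -1. ] M [-1.08 -0.13  0.12] w 0.0113
shift px 0.01 0 score 0.963
303.60620532812567 169.41731854220558
303.75313368862606 176.74383029858004
303.1115277344221 144.75045917250247
```

```bash
sed -i 's/\[135:203,308:325\]/[150:190,306:326]/; s/\[129:222,305:328\]/[144:208,303:329]/' ram.py
python3 -m creep '{"translation":[[0,0,0],[0,0,0],[0,0,0],[0,0,0],[0,0,0]],"yaw":[0.02,0.04,0.06,0.08,0.08],"gripper":[255,255,255,255,255]}' 
python3 ram.py r1
python3 -m creep '{"translation":[[0,0,0],[0,0,0],[0,0,0],[0,0,0],[0,0,0]],"yaw":[0.02,0.04,0.04,0.04,0.04],"gripper":[255,255,255,255,255]}' 
python3 ram.py r2
```

```text
time_s: 4.43
ee_pos: [0.5524, -0.0813, 0.1415]
eef_rot: [3.14, 0.001, 0.268]
force: [1.7, -5.3, -1.0]
grip_width: 0.0113
t 4.43 [ 0.5524 -0.0813  0.1415] yaw 0.268 F [ 1.7 -5.3 -1. ] M [-0.78 -0.14 -0.07] w 0.0113
shift px 0.01 0 score 0.973
time_s: 4.9
ee_pos: [0.5524, -0.0814, 0.1415]
eef_rot: [3.14, 0.001, 0.307]
force: [0.6, -4.4, -1.0]
grip_width: 0.0115
t 4.90 [ 0.5524 -0.0814  0.1415] yaw 0.307 F [ 0.6 -4.4 -1. ] M [-0.81 -0.14 -0.01] w 0.0115
shift px 0.01 0 score 0.971
```

```bash

python3 -m creep '{"translation":[[0,0,0],[0,0,0],[0,0,0],[0,0,0],[0,0,0]],"yaw":[0.02,0.04,0.04,0.04,0.04],"gripper":[255,255,255,255,255]}' |head -1
python3 ram.py r3
python3 -m creep '{"translation":[[0,0,0],[0,0,0],[0,0,0],[0,0,0],[0,0,0]],"yaw":[0.02,0.04,0.04,0.04,0.04],"gripper":[255,255,255,255,255]}' |head -1
python3 ram.py r4
```

```text
time_s: 5.37
t 5.37 [ 0.5524 -0.0816  0.1415] yaw 0.348 F [ 2.3 -5.3 -1.9] M [-0.88 -0.11 -0.12] w 0.0115
shift px 0.01 0 score 0.970
time_s: 5.83
t 5.83 [ 0.5525 -0.0817  0.1416] yaw 0.390 F [ 2.1 -5.7 -2.3] M [-0.91 -0.12 -0.03] w 0.0117
shift px 0.02 0 score 0.972
```

```bash

python3 -m creep '{"translation":[[0,0,0],[0,0,0],[0,0,0],[0,0,0],[0,0,0]],"yaw":[0.02,0.04,0.04,0.04,0.04],"gripper":[255,255,255,255,255]}' |head -1
python3 ram.py r5
python3 -m creep '{"translation":[[0,0,0],[0,0,0],[0,0,0],[0,0,0],[0,0,0]],"yaw":[0.02,0.04,0.04,0.04,0.04],"gripper":[255,255,255,255,255]}' |head -1
python3 ram.py r6
python3 -m creep '{"translation":[[0,0,0],[0,0,0],[0,0,0],[0,0,0],[0,0,0]],"yaw":[0,0,0,0,0],"gripper":[255,255,255,255,255]}' |head -1
python3 ram.py r7
```

```text
time_s: 6.3
t 6.30 [ 0.5525 -0.0818  0.1416] yaw 0.432 F [ 2.5 -5.1 -1.4] M [-0.93 -0.18 -0.02] w 0.0115
shift px 0.01 0 score 0.970
time_s: 6.77
t 6.77 [ 0.5526 -0.082   0.1416] yaw 0.474 F [ 2.7 -5.5 -1.9] M [-0.88 -0.17 -0.07] w 0.0118
shift px 0.02 0 score 0.971
time_s: 7.23
t 7.23 [ 0.5526 -0.082   0.1415] yaw 0.474 F [ 1.5 -4.9 -2. ] M [-0.76 -0.11 -0.08] w 0.0118
shift px 0.02 0 score 0.970
```

```bash
python3 - <<'E'
from h import *
w=snap('wrist','w7')['pixels'][:,:,::-1].copy()
b=cv2.imread('pics/r7.png'); cv2.rectangle(b,(306,150),(326,190),(0,0,255),1)
cv2.imwrite('pics/v3.png',np.hstack([cv2.resize(b[110:230,250:370],(400,400),interpolation=cv2.INTER_CUBIC),cv2.resize(w[180:340,240:400],(400,400),interpolation=cv2.INTER_CUBIC)]))
E
```

```text
(no output)
```

View pics/v3.png

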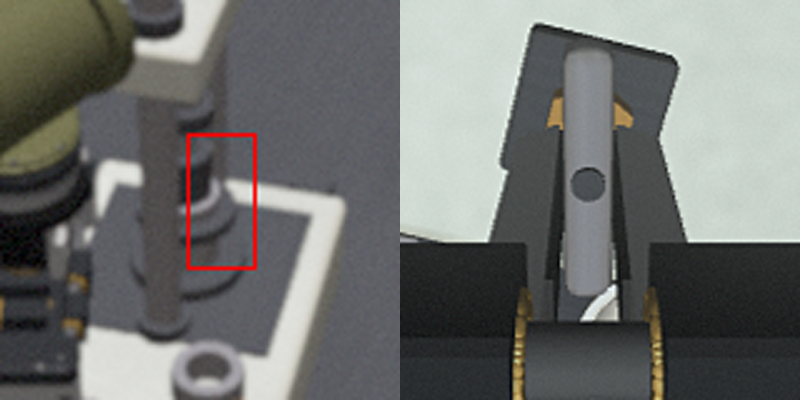

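The bar turns aligned with the jaws. The template box took in static deck edge, so I'll narrow it to the die (x 304–314, y 152–182).

```bash
sed -i 's/\[150:190,306:326\]/[152:182,303:315]/; s/\[144:208,303:329\]/[146:200,300:318]/' ram.py
python3 -c "
from ram import *
for i in range(8): print(est('r%d'%i), np.abs(cv2.imread('pics/r%d.png'%i,0).astype(float)-cv2.imread('pics/g1.png',0))[152:182,303:315].mean())"
python3 -m creep '{"translation":[[0,0,0],[0,0,0],[0,0,0],[0,0,0],[0,0,0]],"yaw":[0.02,0.04,0.04,0.04,0.04],"gripper":[255,255,255,255,255]}' |head -1
python3 ram.py r8
python3 -m creep '{"translation":[[0,0,0],[0,0,0],[0,0,0],[0,0,0],[0,0,0]],"yaw":[0,0,0,0,0],"gripper":[255,255,255,255,255]}' |head -1
python3 ram.py r9
```

```text
(np.float32(0.011291981), 0, 0.9775012135505676) 2.7583333333333333
(np.float32(0.01355505), 0, 0.9770381450653076) 2.7083333333333335
(np.float32(0.021006107), 0, 0.9748956561088562) 3.0388888888888888
(np.float32(0.025147915), 0, 0.9721173644065857) 2.9
(np.float32(0.015114307), 0, 0.9724051356315613) 3.0388888888888888
(np.float32(0.011003017), 0, 0.9768784642219543) 2.95
(np.float32(0.027485847), 0, 0.971375584602356) 2.897222222222222
(np.float32(0.010011196), 0, 0.9706310629844666) 2.9027777777777777
time_s: 7.75
t 7.75 [ 0.5527 -0.0821  0.1415] yaw 0.514 F [ 2.5 -4.6 -2.2] M [-0.94 -0.21 -0.08] w 0.0115
shift px 0.02 0 score 0.972
time_s: 8.22
t 8.22 [ 0.5527 -0.0821  0.1415] yaw 0.515 F [ 1.1 -5.4 -2. ] M [-0.79 -0.15 -0.01] w 0.0119
shift px 0.02 0 score 0.975
```

Clean, and still no motion at +0.33. Continuing.

```bash

python3 -m creep '{"translation":[[0,0,0],[0,0,0],[0,0,0],[0,0,0],[0,0,0]],"yaw":[0.02,0.04,0.04,0.04,0.04],"gripper":[255,255,255,255,255]}' |head -1
python3 ram.py r10
python3 -m creep '{"translation":[[0,0,0],[0,0,0],[0,0,0],[0,0,0],[0,0,0]],"yaw":[0,0,0,0,0],"gripper":[255,255,255,255,255]}' |head -1
python3 ram.py r11
python3 -m creep '{"translation":[[0,0,0],[0,0,0],[0,0,0],[0,0,0],[0,0,0]],"yaw":[0.02,0.04,0.04,0.04,0.04],"gripper":[255,255,255,255,255]}' |head -1
python3 ram.py r12
python3 -m creep '{"translation":[[0,0,0],[0,0,0],[0,0,0],[0,0,0],[0,0,0]],"yaw":[0,0,0,0,0],"gripper":[255,255,255,255,255]}' |head -1
python3 ram.py r13
```

```text
time_s: 8.68
t 8.68 [ 0.5527 -0.0822  0.1415] yaw 0.555 F [ 1.5 -4.7 -2.4] M [-0.89 -0.18 -0.03] w 0.0118
shift px 0.04 0 score 0.974
time_s: 9.15
t 9.15 [ 0.5528 -0.0822  0.1416] yaw 0.555 F [ 2.4 -4.7 -1. ] M [-0.74 -0.11 -0.09] w 0.0110
shift px 0.02 0 score 0.975
time_s: 9.62
t 9.62 [ 0.5528 -0.0823  0.1416] yaw 0.596 F [ 2.5 -4.8 -1.6] M [-0.94 -0.23 -0.1 ] w 0.0114
shift px 0.50 0 score 0.898
time_s: 10.08
t 10.08 [ 0.5529 -0.0824  0.1416] yaw 0.596 F [ 2.  -4.9 -2. ] M [-0.76 -0.13 -0.07] w 0.0115
shift px 1.34 0 score 0.928
```

Sinking has begun, possibly at about 5 mm/s. I'll back off a little and measure the speed.

```bash

python3 -m creep '{"translation":[[0,0,0],[0,0,0],[0,0,0]],"yaw":[-0.04,-0.04,-0.04],"gripper":[255,255,255]}' |head -1
python3 ram.py r14
python3 -m creep '{"translation":[[0,0,0],[0,0,0],[0,0,0],[0,0,0],[0,0,0]],"yaw":[0,0,0,0,0],"gripper":[255,255,255,255,255]}' |head -1
python3 ram.py r15
```

```text
time_s: 10.38
t 10.38 [ 0.5528 -0.0823  0.1416] yaw 0.557 F [ 0.5 -3.5 -0.9] M [-0.6   0.05  0.05] w 0.0116
shift px 1.78 0 score 0.954
time_s: 10.85
t 10.85 [ 0.5528 -0.0822  0.1415] yaw 0.557 F [ 1.1 -4.7 -0.2] M [-0.66 -0.05  0.01] w 0.0113
shift px 2.28 0 score 0.940
```

```bash

python3 -m creep '{"translation":[[0,0,0],[0,0,0],[0,0,0],[0,0,0],[0,0,0]],"yaw":[0,0,0,0,0],"gripper":[255,255,255,255,255]}' |head -1
python3 ram.py r16
python3 -m creep '{"translation":[[0,0,0],[0,0,0],[0,0,0],[0,0,0],[0,0,0]],"yaw":[0,0,0,0,0],"gripper":[255,255,255,255,255]}' |head -1
python3 ram.py r17
```

```text
time_s: 11.32
t 11.32 [ 0.5528 -0.0822  0.1416] yaw 0.557 F [ 1.7 -3.6 -1.6] M [-0.66 -0.04  0.03] w 0.0118
shift px 2.86 0 score 0.962
time_s: 11.78
t 11.78 [ 0.5528 -0.0823  0.1415] yaw 0.557 F [ 1.2 -4.8 -1. ] M [-0.63 -0.01 -0.03] w 0.0116
shift px 3.47 0 score 0.900
```

Steady at about 3.8 mm/s, which makes roughly 6 s for the stroke. Holding here.

```bash

for i in 18 19 20 21 22 23 24 25; do
python3 -m creep '{"translation":[[0,0,0],[0,0,0],[0,0,0],[0,0,0],[0,0,0]],"yaw":[0,0,0,0,0],"gripper":[255,255,255,255,255]}' |head -1
python3 ram.py r$i | tail -1
done
```

```text
time_s: 12.25
shift px 3.84 0 score 0.959
time_s: 12.72
shift px 4.19 0 score 0.954
time_s: 13.18
shift px 4.56 0 score 0.905
time_s: 13.65
shift px 5.05 0 score 0.966
time_s: 14.12
shift px 5.76 0 score 0.947
time_s: 14.58
shift px 6.45 0 score 0.901
time_s: 15.05
shift px 6.94 0 score 0.959
time_s: 15.52
shift px 7.21 0 score 0.946
```

```bash

for i in 26 27 28 29 30 31; do
python3 -m creep '{"translation":[[0,0,0],[0,0,0],[0,0,0],[0,0,0],[0,0,0]],"yaw":[0,0,0,0,0],"gripper":[255,255,255,255,255]}' |head -1
python3 ram.py r$i | tail -1
done
python3 - <<'E'
from h import *
for n in('g1','r31'):
    c=dict(np.load(f'pics/{n}.npz'));P=cloud(c)
    s=P[150:190,296:325]; m=np.hypot(s[...,0]-.541,s[...,1]-.117)<.045
    zz=s[m][:,2]; print(n,np.percentile(zz[zz>.1],[10,25,50,75,90,98]).round(4))
E
```

```text
time_s: 15.98
shift px 7.19 0 score 0.949
time_s: 16.45
shift px 7.19 0 score 0.946
time_s: 16.92
shift px 7.19 0 score 0.947
time_s: 17.38
shift px 7.21 0 score 0.946
time_s: 17.85
shift px 7.20 0 score 0.946
time_s: 18.32
shift px 7.18 0 score 0.949
g1 [0.1045 0.1383 0.1492 0.1776 0.1953 0.2096]
r31 [0.122  0.1263 0.1386 0.1721 0.1879 0.1975]
```

The shift levels off at 7.2 px (7.3 expected), so the ram is on its stop. Now closing: quickly to the start angle, then feeling for the seat.

```bash
cat > s.py <<'E'
from h import *
o=ctrl.get_obs();print('t %.2f'%o['time_s'],o['ee_pos'].round(4),'yaw %.4f'%o['eef_rot'][2],'F',o['force'].round(1),'M',o['moment'].round(3),'w %.4f'%o['grip_width'])
E
python3 -m creep '{"translation":[[0,0,0],[0,0,0],[0,0,0],[0,0,0],[0,0,0]],"yaw":[-0.08,-0.16,-0.24,-0.32,-0.36],"gripper":[255,255,255,255,255]}' |head -1;python3 s.py
python3 -m creep '{"translation":[[0,0,0],[0,0,0],[0,0,0]],"yaw":[-0.01,-0.02,-0.02],"gripper":[255,255,255]}' |head -1;python3 s.py
python3 -m creep '{"translation":[[0,0,0],[0,0,0],[0,0,0]],"yaw":[-0.01,-0.02,-0.02],"gripper":[255,255,255]}' |head -1;python3 s.py
python3 -m creep '{"translation":[[0,0,0],[0,0,0],[0,0,0]],"yaw":[-0.01,-0.02,-0.02],"gripper":[255,255,255]}' |head -1;python3 s.py
```

```text
time_s: 18.78
t 18.78 [ 0.5524 -0.0812  0.1415] yaw 0.1933 F [-3.   4.3  2.3] M [0.854 0.698 0.364] w 0.0117
time_s: 19.03
t 19.03 [ 0.5523 -0.0811  0.1416] yaw 0.1739 F [-1.  -1.5  0.9] M [-0.097  0.239  0.248] w 0.0116
time_s: 19.28
t 19.28 [ 0.5523 -0.081   0.1415] yaw 0.1534 F [-0.3 -0.4 -0.1] M [-0.1    0.216  0.263] w 0.0114
time_s: 19.53
t 19.53 [ 0.5523 -0.0809  0.1415] yaw 0.1326 F [-0.8 -1.1 -0.2] M [-0.071  0.278  0.249] w 0.0115
```

Drag reads about 0.25 N m, flat. Continuing.

```bash

for i in 1 2 3 4; do
python3 -m creep '{"translation":[[0,0,0],[0,0,0],[0,0,0]],"yaw":[-0.01,-0.02,-0.02],"gripper":[255,255,255]}' |head -1;python3 s.py; done
```

```text
time_s: 19.78
t 19.78 [ 0.5523 -0.0809  0.1415] yaw 0.1115 F [-0.6  0.   0.5] M [0.094 0.209 0.29 ] w 0.0116
time_s: 20.03
t 20.03 [ 0.5523 -0.0808  0.1416] yaw 0.0906 F [-0.6 -0.6  0.1] M [0.142 0.275 0.272] w 0.0119
time_s: 20.28
t 20.28 [ 0.5523 -0.0807  0.1415] yaw 0.0697 F [0.2 0.5 0.7] M [0.19  0.225 0.197] w 0.0117
time_s: 20.53
t 20.53 [ 0.5523 -0.0807  0.1415] yaw 0.0487 F [-0.2  0.5  0.8] M [0.25  0.258 0.284] w 0.0120
```

```bash

for i in 1 2 3 ; do
python3 -m creep '{"translation":[[0,0,0],[0,0,0],[0,0,0]],"yaw":[-0.01,-0.02,-0.02],"gripper":[255,255,255]}' |head -1;python3 s.py; done
```

```text
time_s: 20.78
t 20.78 [ 0.5522 -0.0806  0.1415] yaw 0.0277 F [-0.9  1.6 -0.4] M [0.291 0.24  0.259] w 0.0116
time_s: 21.03
t 21.03 [ 0.5523 -0.0805  0.1415] yaw 0.0068 F [-0.5  2.1 -0.1] M [0.388 0.291 0.239] w 0.0117
time_s: 21.28
t 21.28 [ 0.5523 -0.0805  0.1415] yaw -0.0142 F [-0.4  2.   0.7] M [0.405 0.222 0.26 ] w 0.0116
```

```bash

for i in 1 2 3 ; do
python3 -m creep '{"translation":[[0,0,0],[0,0,0],[0,0,0]],"yaw":[-0.01,-0.02,-0.02],"gripper":[255,255,255]}' |head -1;python3 s.py; done
```

```text
time_s: 21.53
t 21.53 [ 0.5523 -0.0804  0.1416] yaw -0.0352 F [-0.8  1.9  0.5] M [0.522 0.266 0.299] w 0.0114
time_s: 21.78
t 21.78 [ 0.5523 -0.0803  0.1415] yaw -0.0561 F [-0.9  2.4  0.6] M [0.57  0.273 0.246] w 0.0119
time_s: 22.03
t 22.03 [ 0.5523 -0.0803  0.1415] yaw -0.0771 F [0.1 2.8 1.2] M [0.613 0.221 0.287] w 0.0122
```

```bash

for i in 1 2 3 ; do
python3 -m creep '{"translation":[[0,0,0],[0,0,0],[0,0,0]],"yaw":[-0.01,-0.02,-0.02],"gripper":[255,255,255]}' |head -1;python3 s.py; done
```

```text
time_s: 22.28
t 22.28 [ 0.5523 -0.0802  0.1415] yaw -0.0980 F [-0.2  3.8  1.1] M [0.715 0.235 0.29 ] w 0.0119
time_s: 22.53
t 22.53 [ 0.5523 -0.0801  0.1416] yaw -0.1190 F [-0.4  4.   0.9] M [0.804 0.248 0.247] w 0.0112
time_s: 22.78
t 22.78 [ 0.5523 -0.08    0.1415] yaw -0.1399 F [-0.8  4.  -0.1] M [0.817 0.239 0.271] w 0.0117
```

```bash
python3 s.py |cut -c1-8; python3 - <<'E'
from h import *
w=snap('wrist','w8')['pixels'][:,:,::-1]
cv2.imwrite('pics/v4.png',cv2.resize(w[180:340,240:400],(400,400),interpolation=cv2.INTER_CUBIC))
E
```

```text
t 22.78
```

View pics/v4.png

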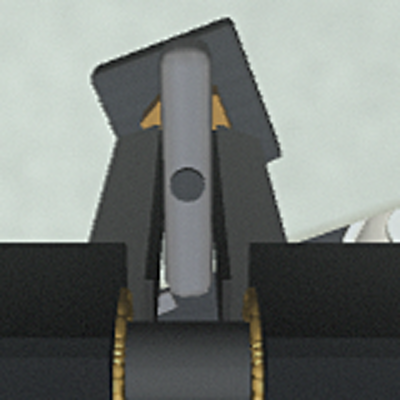

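The bar is still aligned with the jaws and following them, so the seat hasn't been reached yet. Continuing.

```bash

for i in 1 2 3 ; do
python3 -m creep '{"translation":[[0,0,0],[0,0,0],[0,0,0]],"yaw":[-0.01,-0.02,-0.02],"gripper":[255,255,255]}' |head -1;python3 s.py; done
```

```text
time_s: 23.08
t 23.08 [ 0.5523 -0.08    0.1415] yaw -0.1603 F [-0.6  4.1  1. ] M [0.983 0.188 0.24 ] w 0.0117
time_s: 23.33
t 23.33 [ 0.5523 -0.0799  0.1415] yaw -0.1812 F [-0.6  5.   1.4] M [0.927 0.143 0.309] w 0.0117
time_s: 23.58
t 23.58 [ 0.5523 -0.0799  0.1415] yaw -0.2023 F [-1.   5.3  0.7] M [1.029 0.167 0.281] w 0.0117
```

```bash

for i in 1 2  ; do
python3 -m creep '{"translation":[[0,0,0],[0,0,0],[0,0,0]],"yaw":[-0.01,-0.02,-0.02],"gripper":[255,255,255]}' |head -1;python3 s.py; done
```

```text
time_s: 23.83
t 23.83 [ 0.5523 -0.0798  0.1415] yaw -0.2238 F [-0.8  5.2  0.8] M [1.033 0.137 0.375] w 0.0117
time_s: 24.08
t 24.08 [ 0.5523 -0.0797  0.1415] yaw -0.2453 F [-0.7  6.2  0.7] M [1.028 0.191 0.428] w 0.0118
```

The torque is rising: 0.375, then 0.43. I've met the seat. From here, one small step at a time.

```bash

python3 -m creep '{"translation":[[0,0,0],[0,0,0],[0,0,0]],"yaw":[-0.01,-0.02,-0.02],"gripper":[255,255,255]}' |head -1;python3 s.py
```

```text
time_s: 24.33
t 24.33 [ 0.5524 -0.0797  0.1415] yaw -0.2668 F [0.4 4.7 0.2] M [1.054 0.122 0.563] w 0.0116
```

```bash

python3 -m creep '{"translation":[[0,0,0],[0,0,0],[0,0,0]],"yaw":[-0.01,-0.015,-0.015],"gripper":[255,255,255]}' |head -1;python3 s.py
```

```text
time_s: 24.58
t 24.58 [ 0.5524 -0.0797  0.1415] yaw -0.2827 F [-0.7  4.8  0.8] M [1.017 0.118 0.544] w 0.0114
```

```bash

python3 -m creep '{"translation":[[0,0,0],[0,0,0]],"yaw":[0,0],"gripper":[255,255]}' |head -1;python3 s.py
python3 -m creep '{"translation":[[0,0,0],[0,0,0],[0,0,0]],"yaw":[-0.01,-0.01,-0.01],"gripper":[255,255,255]}' |head -1;python3 s.py
```

```text
time_s: 24.75
t 24.75 [ 0.5524 -0.0797  0.1415] yaw -0.2830 F [-1.1  4.9  1. ] M [1.026 0.106 0.612] w 0.0118
time_s: 25.0
t 25.00 [ 0.5524 -0.0797  0.1415] yaw -0.2935 F [0.2 4.7 0.2] M [1.072 0.141 0.682] w 0.0117
```

```bash

python3 -m creep '{"translation":[[0,0,0],[0,0,0],[0,0,0]],"yaw":[-0.005,-0.005,-0.005],"gripper":[255,255,255]}' |head -1;python3 s.py
python3 -m creep '{"translation":[[0,0,0],[0,0,0]],"yaw":[0,0],"gripper":[255,255]}' |head -1;python3 s.py
```

```text
time_s: 25.25
t 25.25 [ 0.5523 -0.0797  0.1415] yaw -0.2987 F [0.  4.8 1.1] M [1.07  0.147 0.722] w 0.0120
time_s: 25.42
t 25.42 [ 0.5524 -0.0797  0.1416] yaw -0.2987 F [-0.8  4.8  1.4] M [1.011 0.117 0.601] w 0.0120
```

About 0.65–0.7 N m at the handle, which is finger-tight. Letting go and backing up.

```bash

python3 -m creep '{"translation":[[0,0,0],[0,0,0],[0,0,0],[0,0,0],[0,0,0]],"yaw":[0,0,0,0,0],"gripper":[150,150,150,150,150]}' |tail -1
python3 -m creep '{"translation":[[0,0,10],[0,0,30],[0,0,60],[0,0,80],[0,0,80]],"yaw":[0,0,0,0,0],"gripper":[150,150,150,150,150]}' 
python3 - <<'E'
from h import *
from ram import est
o=ctrl.get_obs();print(o['force'],o['moment'])
c=snap('top','t9'); w=snap('wrist','w9'); s=snap('scene','s9')
print('ram',est('s9'))
P=wcloud(w,o['ee_pos'],o['eef_rot']); z=P[...,2]
m=(w['depth']>0)&(z>.135)&(z<.155)&(np.hypot(P[...,0]-.5525,P[...,1]+.0805)<.05); m[235:]=0
print('bar',cv2.minAreaRect((P[m][:,:2]*1000).astype(np.float32)))
cv2.imwrite('pics/v5.png',np.vstack([cv2.resize(w['pixels'],(480,300)),cv2.resize(s['pixels'][100:250,220:460],(480,300))])[:,:,::-1])
E
```

```text
grip_width: 0.0382
time_s: 26.25
ee_pos: [0.5537, -0.0803, 0.2268]
eef_rot: [-3.141, -0.005, -0.299]
force: [0.2, -0.1, 1.1]
grip_width: 0.0387
[ 0.1679596  -0.06323115  1.0632476 ] [ 0.00810333  0.12519974 -0.0072661 ]
ram (np.float32(7.1993313), 0, 0.9469996690750122)
bar ((561.54052734375, -80.9847412109375), (12.04269790649414, 53.198020935058594), 77.62388610839844)
```

View pics/v5.png

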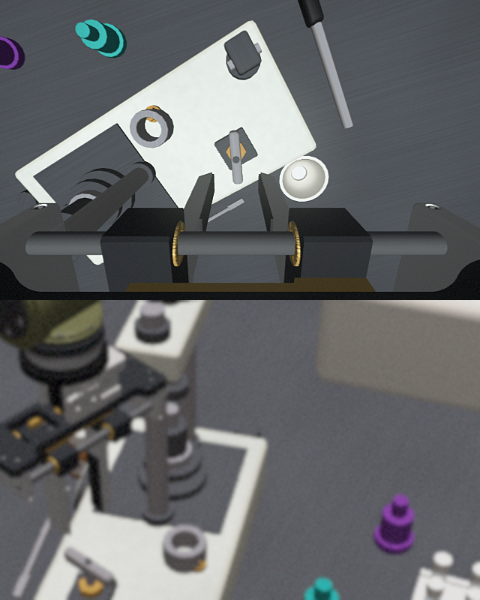

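The wrist view shows the bar at (235,155), free of the jaws, and the scene view shows the die upright on the lowered platen, nothing else disturbed. Ram shift 7.20 px (down); bar at -0.216 rad, on the seat; tool moment back to zero.

```bash
python3 -c "
from h import *
a=dict(np.load('pics/top1.npz'));b=dict(np.load('pics/t9.npz'))
d=np.abs(a['pixels'].astype(int)-b['pixels']).max(2)
for n,(u,v) in dict(mortar=(427,262),jar=(277,294),beaker=(224,271),spare=(229,221),spat=(340,285),pump=(455,180),collar=(347,191)).items(): print(n,d[v-15:v+15,u-15:u+15].mean().round(1))
ctrl.hand_in()"
```

```text
mortar 124.4
jar 1.8
beaker 2.2
spare 2.3
spat 2.4
pump 32.8
collar 20.5
the job is handed in; nothing more can be done
```

I handed the job in with the ram down and the valve closed finger-tight; no verdict was given.

- **Ram:** I gripped the T-handle and opened it in 0.04 rad steps until the ram began to sink, then backed off slightly. By the scene camera it took about 6 s to come down, at 3 mm/s on average. The fastest measured interval read about 5.4 mm/s, coarse but under the 7 mm/s limit. It levelled off at 7.2 px of image shift (7.3 px expected for the full 22 mm).
- **Valve:** Turning back, the drag was a flat 0.25–0.3 N m or so. The torque began to climb at a jaw angle of about -0.21 rad. I tightened to 0.6–0.72 N m at the handle, let go and rose 80 mm clear.
- **Last checks:** The ram was still down at 7.20 px, the die stood upright on the platen by eye, and the tool's force and moment were near zero. I could not measure the force left on the seat directly. The bar was measured at -0.216 rad, about 0.08 rad short of the jaws' last angle. I put this down to windup in the grip and spring-back.
- **Other things on the bench:** In the top view the jar, beaker, spare die and spatula had not changed. That comparison differed at the mortar, pump bar and collar. The likely cause is the arm blocking the top camera, since the last wrist picture shows all three in place, but I did not measure them separately.

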